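# Feel for the lock notch of the weight drawer

### The job

Open the locked drawer of the small green weight locker: turn the black knob on its top slowly clockwise until you feel it drop into its hidden notch, leave it there, then draw the drawer out to its stop by its pull. If the drawer does not come easily it is still locked: do not force it, feel for the notch again; and leave the ring mould, stopwatch and tape roll where they are.

Things in the scene. Friction and masses are not known exactly. Their poses are not given: they have to be found in the camera images.
- locker: low green sheet-steel locker fixed to the bench, 150 mm deep (x), 140 mm wide (y), 92 mm high, with one drawer. Origin: centre of its underside. Its x axis points from front to back (the drawer opens towards -x), z up; at yaw 0 its front faces the robot. Keep clear of the tall fixed grey box (about 350 mm high) on the bench to the right, beyond y = -0.22 m.
- knob: black lock knob on the locker's flat top. On a skirt 50 mm across (96 to 106 mm above the bench) stands a straight grip bar 46 mm long (the knob's x axis), 14 mm thick (y), its top 136 mm above the bench: pinch it across its thickness. Origin: on the upright axis, 120 mm above the bench. A white line marks the bar's -x end. At the counter-clockwise stop its x axis is parallel to the locker's.
- knob_foot (a point): point on the locker's top, 92 mm above the bench, on the knob's upright axis, 55 mm behind the locker's front face. About this axis the knob turns clockwise (from above) 1.45 rad from stop to stop. It starts within 0.08 rad of the counter-clockwise stop. Its one notch lies 0.32 to 1.3 rad clockwise of that stop, elsewhere every time; nothing shows where.
- knob_top (a point): middle of the bar's top, 136 mm above the bench. Turning takes a steady 0.05 to 0.12 N m; within 0.1 rad of the notch's middle this dips and the knob is drawn on by 0.1 to 0.25 N m; past the middle it is drawn back (0.2 to 0.35 N m to turn on) until it climbs out 0.1 rad farther. Released within 0.06 rad of the middle it settles there by itself. The drawer is free only within about 0.06 rad.
- drawer: the drawer. Its aluminium pull is an upright blade 12 mm thick (y), 28 mm tall (z), with a 22 mm wide, 6 mm long outer end, standing out 44 mm from the locker's front face. Origin: middle of the blade, 58 mm above the bench, 25 mm before the front face when shut; pinch it from above across its thickness. Axes as the locker's.
- drawer_face (a point): middle of the drawer's front panel (130 mm wide, 70 mm high), 46 mm above the bench. The drawer slides 70 mm along the locker's -x to its stop, against about 2.5 N. While locked it gives only about 3 mm and then stands solid; the lock must never carry more than 15 N.
- ring_mould: loose bystander: pale grey ring mould, 75 mm across, 40 mm high, on the bench left of the locker. Origin: centre of its underside.
- stopwatch: loose bystander: black stopwatch, 65 x 58 x 15 mm, lying in front of the locker towards its right corner. Origin: centre of its underside.
- tape_roll: loose bystander: roll of brown tape, 67 mm across, 24 mm high, lying in front of the locker towards its left corner. Origin: centre of its underside.
Not all that is in view belongs to the job. Several things have the shape of the locker; the one meant has the colours described above.

How it is judged:
By the outcome, as a careful person would: the job done as asked, in the order asked, and still so for the second after the job is handed in, with the robot touching nothing.
It also fails if it takes over 72 s, if anything falls off the work surface, if the arm or the gripper's body presses on something with over 40 N, if the wrist force passes 120 N, or if a joint passes its speed limit or range.

### The arm

A 7-joint arm with a two-finger parallel gripper is mounted at the origin on a cart in front of the work surface, level with it; the furniture and walls round the work are solid. World frame = base frame: x ahead of the robot, y to its left, z up, the work surface at z = 0. Lengths are in m, angles in rad, forces in N, time in s.
With the tool pointing down it reaches from about 0.425 to 1.025 m from the base axis. Payload 9.4 kg.
Tool frame: the origin (TCP) lies at the very end of the fingers, on their centre line; the grasp point (between the pads) lies 19 mm behind it; x points along the fingers, z is the direction in which the jaws open and shut, and the axes are right-handed (so a half turn about x gives the same grasp; the last joint's range is limited). The gripper opens to 93 mm and grips with 3 to 60 N. Pads are 15 mm wide; open, the fingers measure 128 mm over their backs; the gripper's body (75 mm by 188 mm) begins 65 mm behind the grasp point.
Start: joints at [1.127, 0.599, -0.003, 1.599, 0.002, 0.943, -0.08], TCP at [0.26, -0.677, 0.219] pointing down, gripper open.
Joint ranges: [-2.57, 2.57], [-0.35, 1.97], [-1.29, 1.29], [0.11, 2.56], [-1.05, 4.19], [0.11, 1.86], [-2.63, 2.63]. Speed limits (rad/s): [2.22, 2.22, 3.01, 3.01, 3.14, 3.14, 3.14].

### API

Orientations are given as a rotation vector (axis times angle).
In Python, from cell import ctrl gives the robot as it stands. Calls block until the motion is done:
- ctrl.movep(position, orientation): joint-space move of the TCP to a pose.
- ctrl.servo_line(position, frame=None, max_speed=0.15): straight line of the TCP; frame=None keeps the orientation; max_speed is the mean speed in m/s.
- ctrl.move_j(angles): joint-space move.
- ctrl.ungrasp() and ctrl.grasp(): open the fingers fully, or close them until they stop; the grip force is fixed at half the most.
- ctrl.pause(seconds).
- ctrl.solve_ik(position, orientation): joint angles nearest the present ones, or None.
- ctrl.observe(): the state.
- ctrl.read_camera(name): name is "scene" or "side" or "wrist"; returns a dict with "image" (420x560x3 uint8, blue, green, red), "K" (3x3 intrinsics, pixels), "cam_to_world" (4x4, takes a point from camera to world coordinates). Camera axes: x right, y down, z forward; pixel columns grow to the right and rows downward; lengths in m; the calibration is good to about 2 mm. A picture is of the moment at which its call begins. There is no depth.
A pose or a line that the arm cannot do raises ctrl.PlanningError and nothing moves.
- ctrl.close_job(): hands the job in, once; it reports no verdict.
The state is a dict: "t": time; "joints": joint angles; "qd": joint speeds; "effort": joint torques, N m; "tool_pos": TCP position; "tool_rot": TCP orientation; "wrist_force": force on the tool from outside, world axes, zero at the start; "wrist_torque": the same for the moment, N m; "finger_gap": finger opening in m.
Only numpy, scipy, OpenCV 4.12 (cv2) and the standard library are available. Lean on these libraries where they do the work, as an engineer would, in place of code of your own. Each camera call takes 0.05 s, during which the arm holds its last target.

## Working session

There is one attempt and no reset: what is moved stays moved. The work goes in short steps, each a Python script; the robot and the scene stay as the last script left them, time stands still between calls to the robot, and variables do not carry over. Pictures are saved under pics/ and viewed, and the job is handed in when it is done.

```bash
ls; mkdir -p pics
python3 - <<'E'
from cell import ctrl
import cv2, numpy as np
np.set_printoptions(precision=4,suppress=True)
for n in ["scene","side","wrist"]:
    c=ctrl.read_camera(n); cv2.imwrite(f"pics/{n}0.png",c["image"]); print(n,c["K"].tolist()); print(c["cam_to_world"])
s=ctrl.observe(); print(s)
E
```

```text
pics
scene [[456.01592115006434, 0.0, 279.7236143756388], [0.0, 456.01592115006434, 210.0622323612141], [0.0, 0.0, 1.0]]
[[-0.847  -0.3844  0.3672  0.2569]
 [-0.5313  0.5885 -0.6094  0.6124]
 [ 0.0181 -0.7112 -0.7027  0.718 ]
 [ 0.      0.      0.      1.    ]]
side [[417.2518842412572, 0.0, 282.65872926681976], [0.0, 417.2518842412572, 207.25075404698416], [0.0, 0.0, 1.0]]
[[ 0.9401 -0.2115  0.2673  0.3528]
 [-0.3406 -0.6137  0.7123 -0.5131]
 [ 0.0134 -0.7607 -0.649   0.667 ]
 [ 0.      0.      0.      1.    ]]
wrist [[347.81266008829334, 0.0, 277.0367967961239], [0.0, 347.81266008829334, 207.2391352996868], [0.0, 0.0, 1.0]]
[[ 0.3601 -0.9043 -0.2294  0.3238]
 [-0.9329 -0.3494 -0.0873 -0.6531]
 [-0.0012  0.2454 -0.9694  0.3837]
 [ 0.      0.      0.      1.    ]]
{'t': 0.15, 'joints': array([ 1.1273,  0.5999, -0.0025,  1.6   ,  0.0018,  0.9429, -0.0798]), 'qd': array([ 0.0001, -0.0022,  0.0013, -0.0029, -0.0007,  0.001 , -0.0009]), 'effort': array([  0.0006, -76.559 ,   1.4991, -25.2568,  -0.0522,   0.0148,
         0.0001]), 'tool_pos': array([ 0.2598, -0.6764,  0.2179]), 'tool_rot': array([ 0.9355,  1.3618, -0.9345]), 'wrist_force': array([-0.4924, -0.5136, -0.0782]), 'wrist_torque': array([-0.0243, -0.0003,  0.0148]), 'finger_gap': 0.09304976448132558}
```

View pics/scene0.png

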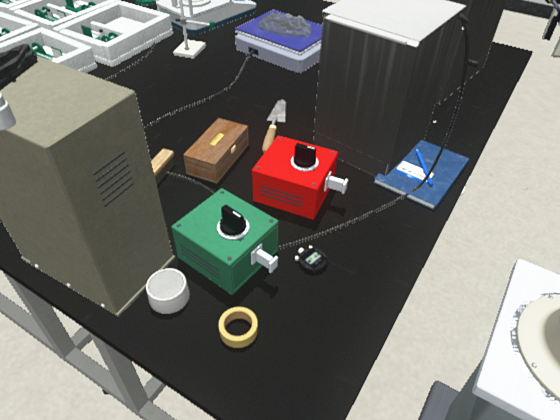

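View pics/side0.png

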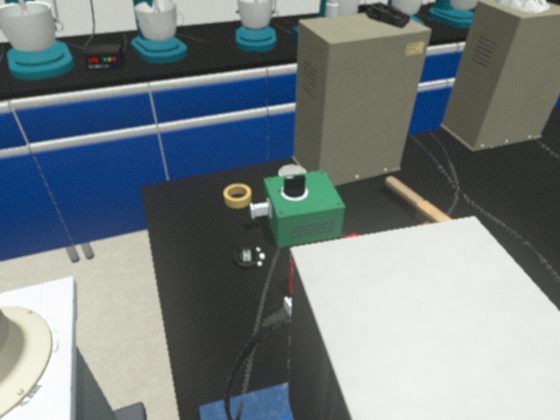

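The scene view shows the green locker (top centre ≈(226,222)), its knob ≈(233,218) and pull ≈(264,260). The red locker is a decoy, the tape is at (238,327), the ring at (168,290) and the stopwatch at (312,258). The side view confirms this, with the knob at (294,184) and the pull at (260,210). Next I measure the top's corners.

```bash
cat > h.py <<'E'
import cv2, numpy as np
np.set_printoptions(precision=4,suppress=True)
def ray(c,uv,z):
    K,T=c["K"],c["cam_to_world"]
    uv=np.atleast_2d(uv).astype(float)
    d=np.c_[(uv[:,0]-K[0,2])/K[0,0],(uv[:,1]-K[1,2])/K[1,1],np.ones(len(uv))]@T[:3,:3].T
    o=T[:3,3]; return o+d*((z-o[2])/d[:,2])[:,None]
def proj(c,P):
    K,T=c["K"],c["cam_to_world"]
    p=(np.atleast_2d(P)-T[:3,3])@T[:3,:3]; p=p@K.T; return p[:,:2]/p[:,2:]
E
python3 - <<'E'
from cell import ctrl
from h import *
for n,roi in [("scene",(165,180,290,300)),("side",(240,160,350,250))]:
    c=ctrl.read_camera(n); im=c["image"]
    hsv=cv2.cvtColor(im,cv2.COLOR_BGR2HSV)
    x0,y0,x1,y1=roi
    crop=im[y0:y1,x0:x1]
    cv2.imwrite(f"pics/{n}_crop.png",cv2.resize(crop,None,fx=5 if n=="scene" else 6,fy=5 if n=="scene" else 6,interpolation=cv2.INTER_CUBIC))
    m=cv2.inRange(hsv,(60,90,40),(95,255,255)); 
    mm=np.zeros_like(m); mm[y0:y1,x0:x1]=m[y0:y1,x0:x1]
    v=hsv[...,2][mm>0]; print(n,np.percentile(v,[5,25,50,75,95]))
    np.save(f"pics/{n}m.npy",mm)
E
```

```text
scene [ 73.  86. 170. 175. 179.]
side [ 91. 111. 149. 166. 170.]
```

View pics/scene_crop.png

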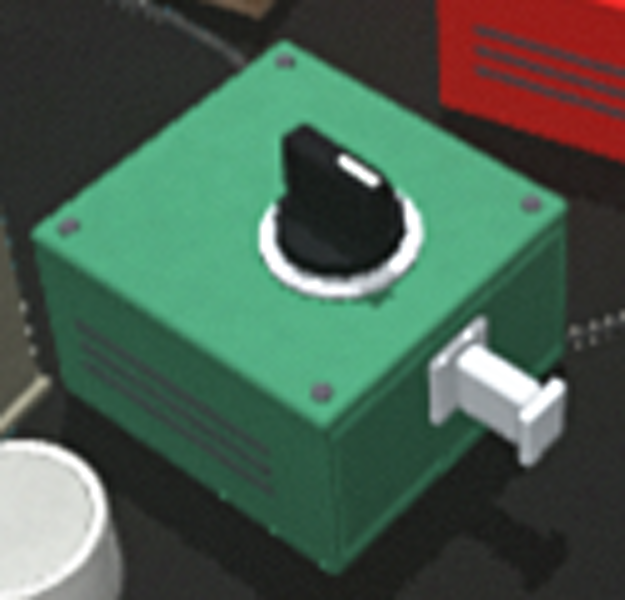

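View pics/side_crop.png

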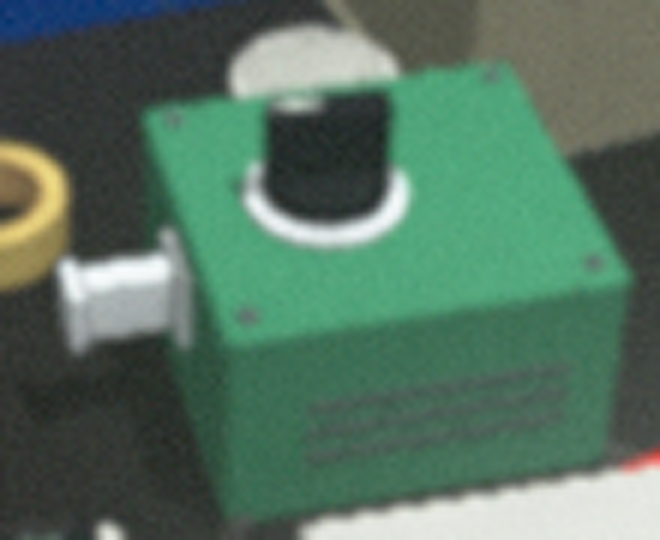

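Run:
```python
from cell import ctrl
from h import *
R={}
for n,th in [("scene",125),("side",133)]:
    c=ctrl.read_camera(n); im=c["image"]
    hsv=cv2.cvtColor(im,cv2.COLOR_BGR2HSV)
    m=np.load(f"pics/{n}m.npy"); t=((m>0)&(hsv[...,2]>th)).astype(np.uint8)
    t=cv2.morphologyEx(t,cv2.MORPH_OPEN,np.ones((3,3)))
    cs,_=cv2.findContours(t,cv2.RETR_EXTERNAL,cv2.CHAIN_APPROX_NONE); k=max(cs,key=cv2.contourArea)
    h=cv2.convexHull(k)
    q=cv2.approxPolyN(h,4).reshape(-1,2) 
    P=ray(c,q,0.092)[:,:2]
    print(n,q.tolist()); print(P); print("sides",np.linalg.norm(P-np.roll(P,-1,0),axis=1),"ctr",P.mean(0))
    r=cv2.minAreaRect(ray(c,h.reshape(-1,2),0.092)[:,:2].astype(np.float32)*1000); print(r)
    # skirt white ring
    w=cv2.inRange(hsv,(0,0,185),(180,50,255))
    x0,y0,x1,y1=(205,190,255,245) if n=="scene" else (276,170,312,204)
    z=np.zeros_like(w); z[y0:y1,x0:x1]=w[y0:y1,x0:x1]
    nl,lab,st,ce=cv2.connectedComponentsWithStats(z)
    for i in range(1,nl):
        if st[i,4]>4:
            print(" white",st[i].tolist(),ce[i],ray(c,ce[i],0.136)[0])
```

```text
scene [[278, 220], [229, 265], [170, 226], [221, 188]]
[[0.5724 0.0943]
 [0.5856 0.2328]
 [0.7338 0.2182]
 [0.7188 0.0809]]
sides [0.1391 0.1488 0.1381 0.147 ] ctr [0.6527 0.1565]
((652.2242431640625, 156.329833984375), (138.81234741210938, 148.9102783203125), 84.29170989990234)
 white [233, 211, 7, 6, 16] [236.0625 213.6875] [0.6218 0.1585 0.136 ]
 white [217, 219, 33, 20, 143] [232.8462 231.035 ] [0.6015 0.1959 0.136 ]
side [[345, 207], [278, 218], [263, 179], [324, 170]]
[[0.7156 0.0755]
 [0.5689 0.0891]
 [0.581  0.2271]
 [0.729  0.2143]]
sides [0.1473 0.1385 0.1486 0.1394] ctr [0.6486 0.1515]
((649.085205078125, 152.28073120117188), (139.59230041503906, 147.4284210205078), 84.5818099975586)
 white [279, 170, 27, 6, 116] [290.25   171.8362] [0.6276 0.1761 0.136 ]
 white [281, 189, 27, 12, 106] [295.3113 196.4528] [0.6072 0.0931 0.136 ]
```

Both views agree: the top is 139×148 mm, the centre ≈(0.651,0.154) and the yaw ≈-0.097. That puts the knob axis near (0.631,0.156). Next come the obstacles and IK.

```bash
cat >> h.py <<'E'
from scipy.spatial.transform import Rotation as Rn
def ori(a):
    Z=np.array([-np.sin(a),np.cos(a),0]);X=np.array([0,0,-1.]);Y=np.cross(Z,X)
    return Rn.from_matrix(np.c_[X,Y,Z]).as_rotvec()
YAW=-0.097; C=np.array([0.651,0.1542])
ex=np.array([np.cos(YAW),np.sin(YAW)]); ey=np.array([-ex[1],ex[0]])
KN=C-0.020*ex
PULL=C-0.100*ex
E
python3 - <<'E'
from cell import ctrl
from h import *
c=ctrl.read_camera("scene")
print("grey top",ray(c,[(320,8),(405,42),(467,8)],0.35)[:,:2])
print("grey base",ray(c,[(316,137),(385,170)],0.0)[:,:2])
print("olive base",ray(c,[(118,306),(174,262)],0.0)[:,:2])
print("olive top?",[ray(c,[(48,122),(136,96)],z)[:,:2] for z in (.25,.3,.35)])
print("red",ray(c,[(336,150),(255,165),(348,184)],0.092)[:,:2])
print("tape,ring,watch",ray(c,[(238,338),(168,303),(312,260)],0.0)[:,:2])
print(KN,PULL, proj(c,np.r_[KN,0.136]),proj(c,np.r_[PULL,0.072]))
s=ctrl.observe(); R=Rn.from_rotvec(s["tool_rot"]).as_matrix(); print(R)
for half in (0,np.pi,-np.pi):
  for a in (YAW-0.04,YAW-0.8,YAW-1.45):
    for z in (.11,.22): print(half,a,z,ctrl.solve_ik(np.r_[KN,z],ori(a+half)))
  print("pull",ctrl.solve_ik(np.r_[PULL,.045],ori(YAW+half)),ctrl.solve_ik(np.r_[PULL-.07*ex,.045],ori(YAW+half)))
E
```

```text
grey top [[ 0.6981 -0.262 ]
 [ 0.4902 -0.2089]
 [ 0.4406 -0.4413]]
grey base [[ 0.6987 -0.2995]
 [ 0.4888 -0.2723]]
olive base [[0.7474 0.364 ]
 [0.7305 0.2304]]
olive top? [array([[0.967 , 0.2434],
       [0.9011, 0.0927]]), array([[0.8911, 0.2828],
       [0.8323, 0.1483]]), array([[0.8153, 0.3223],
       [0.7635, 0.2038]])]
red [[ 0.5801 -0.1639]
 [ 0.7027 -0.0188]
 [ 0.506  -0.0736]]
tape,ring,watch [[0.5245 0.2981]
 [0.6751 0.3097]
 [0.5012 0.0757]]
[0.6311 0.1561] [0.5515 0.1639] [[232.6644 210.9233]] [[267.2144 254.9541]]
[[-0.0002  0.9335  0.3587]
 [ 0.0002  0.3587 -0.9335]
 [-1.     -0.0001 -0.0002]]
0 -0.137 0.11 [ 0.1086  0.7302 -0.6972  1.8373  0.6327  0.81    0.5164]
0 -0.137 0.22 [ 0.1714  0.6191 -0.7926  1.7462  0.5146  0.9966  0.6167]
0 -0.897 0.11 [-0.002   0.6841 -0.5106  1.8446  0.4775  0.7371 -0.1036]
0 -0.897 0.22 [ 0.0736  0.5744 -0.6228  1.7524  0.4017  0.9451 -0.039 ]
0 -1.547 0.11 [-0.1036  0.6571 -0.3484  1.8516  0.3336  0.6903 -0.6209]
0 -1.547 0.22 [-0.0171  0.5457 -0.4757  1.7583  0.3055  0.9114 -0.599 ]
pull [-0.0422  0.7171 -0.5161  2.0516  0.6766  0.5
[... 674 characters left out ...]
6317  0.1129  2.225  -0.2306  0.2953 -1.885 ]
-3.141592653589793 -0.137 0.11 [-0.3841  0.6371  0.0834  1.8711 -0.0834  0.6367 -1.9577]
-3.141592653589793 -0.137 0.22 [-0.2532  0.5089 -0.1146  1.7744  0.0734  0.8624 -2.109 ]
-3.141592653589793 -0.897 0.11 [-0.5239  0.6552  0.3016  1.8806 -0.3036  0.6503 -2.5055]
-3.141592653589793 -0.897 0.22 [-0.8843  0.6716  0.9273  1.8148 -0.6393  0.9868 -2.1562]
-3.141592653589793 -1.547 0.11 [ 0.3092  0.897  -1.1054  1.8248  0.9347  1.0515  1.9899]
-3.141592653589793 -1.547 0.22 [ 0.3203  0.7379 -1.1008  1.7372  0.7234  1.134   2.159 ]
pull [-0.4834  0.6739  0.1426  2.0809 -0.2291  0.4013 -1.828 ] [-0.5294  0.6317  0.1129  2.225  -0.2306  0.2953 -1.885 ]
```

Run:
```python
from cell import ctrl
from h import *
s=ctrl.observe(); p=s["tool_pos"]
ctrl.servo_line([p[0],p[1],0.46],max_speed=0.3)
s=ctrl.observe(); print(s["t"],s["tool_pos"],s["joints"])
q=np.array(s["joints"]); q[0]=-0.24; q[6]+=0.3
ctrl.move_j(q)
s=ctrl.observe(); print(s["t"],s["tool_pos"],s["joints"])
a=YAW-0.04
ctrl.movep(np.r_[KN,0.22],ori(a))
s=ctrl.observe(); print(s["t"],s["tool_pos"],s["joints"],s["wrist_torque"],s["wrist_force"])
c=ctrl.read_camera("wrist"); cv2.imwrite("pics/w1.png",c["image"])
print(proj(c,np.r_[KN,0.136]), proj(c,np.r_[PULL,0.072]))
c=ctrl.read_camera("scene"); cv2.imwrite("pics/s1.png",c["image"])
```

```text
1.3583 [ 0.2598 -0.6762  0.4583] [ 1.1168  0.4573  0.0152  1.2648 -0.0067  1.4219 -0.0723]
4.5417 [0.7161 0.1091 0.4583] [-0.2389  0.4573  0.0158  1.2648 -0.0066  1.4219  0.2276]
5.55 [0.6325 0.1558 0.2211] [-0.1923  0.5136 -0.2049  1.7679  0.1316  0.8714  0.975 ] [ 0.0383 -0.1896  0.0781] [0.312  0.7209 0.4364]
[[277.9854 209.4476]] [[274.0036 101.4508]]
```

View pics/w1.png

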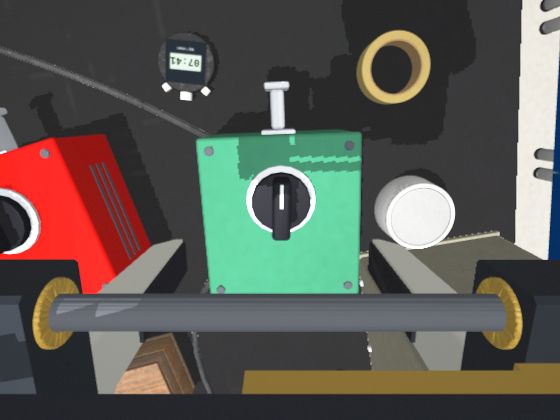

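View pics/s1.png

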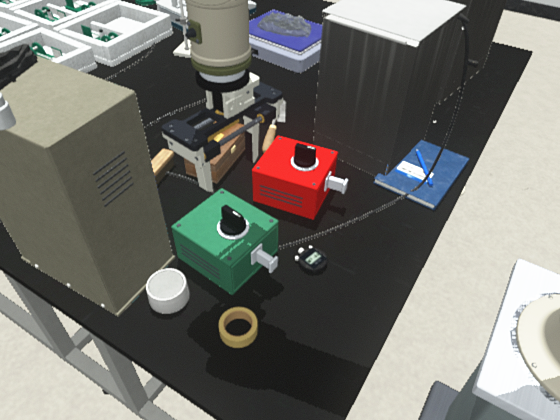

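Run:
```python
from cell import ctrl
from h import *
c=ctrl.read_camera("wrist"); im=c["image"]; hsv=cv2.cvtColor(im,cv2.COLOR_BGR2HSV)
def comps(m,box,z):
    x0,y0,x1,y1=box; k=np.zeros_like(m); k[y0:y1,x0:x1]=m[y0:y1,x0:x1]
    n,l,s,ce=cv2.connectedComponentsWithStats(k)
    for i in range(1,n):
        if s[i,4]>15: 
            pts=np.argwhere(l==i)[:,::-1]; print(s[i].tolist(),ce[i],ray(c,ce[i],z)[0])
w=cv2.inRange(hsv,(0,0,170),(180,60,255))
print("line/skirt");comps(w,(266,175,298,215),.136)
print("blade");comps(w,(262,90,292,128),.072)
w=cv2.inRange(hsv,(0,0,150),(180,60,255))
k=np.zeros_like(w);k[160:240,240:322]=w[160:240,240:322]
cs,_=cv2.findContours(k,cv2.RETR_EXTERNAL,cv2.CHAIN_APPROX_NONE);h=max(cs,key=len)
e=cv2.fitEllipse(h); print("ring",e,ray(c,e[0],.095)[0])
m=cv2.inRange(hsv,(60,90,40),(95,255,255)); k=np.zeros_like(m);k[120:300,190:365]=m[120:300,190:365]
cs,_=cv2.findContours(k,cv2.RETR_EXTERNAL,cv2.CHAIN_APPROX_NONE);h=cv2.convexHull(max(cs,key=cv2.contourArea))[:,0]
h=h[h[:,1]<290]
P=ray(c,h,.092)[:,:2]; l=np.c_[(P-C)@ex,(P-C)@ey]; print(l[np.argsort(l[:,0])])
bk=cv2.inRange(hsv,(0,0,0),(180,255,60))
cv2.imwrite("pics/w1c.png",cv2.resize(im[85:250,235:330],None,fx=5,fy=5,interpolation=cv2.INTER_CUBIC)[:800][:600] if 0 else cv2.resize(im[160:250,235:330],None,fx=6,fy=6,interpolation=cv2.INTER_CUBIC))
```

```text
line/skirt
[279, 185, 5, 24, 102] [281.     197.6765] [0.6227 0.1597 0.136 ]
blade
[270, 90, 14, 38, 473] [276.9556 108.3721] [0.5577 0.1657 0.072 ]
ring ((280.3377380371094, 199.1725311279297), (64.33822631835938, 65.21255493164062), 85.48091888427734) [0.6333 0.1582 0.095 ]
[[-0.0755 -0.0415]
 [-0.0754  0.0415]
 [-0.075  -0.049 ]
 [-0.0749  0.0539]
 [-0.0727  0.0688]
 [-0.0724 -0.0651]
 [-0.0718  0.0705]
 [-0.0708 -0.0669]
 [-0.0701  0.0714]
 [-0.0692 -0.0671]
 [-0.0601 -0.0671]
 [-0.0485  0.0718]
 [-0.0327 -0.0673]
 [-0.0056  0.0717]
 [ 0.0327  0.0715]
 [ 0.0658 -0.0675]]
```

View pics/w1c.png

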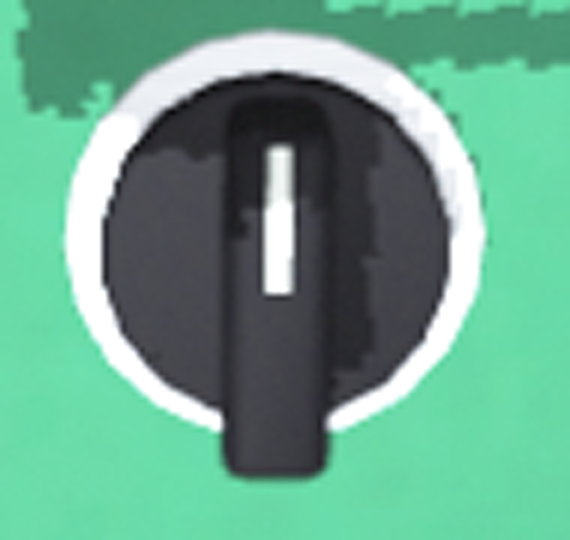

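Held against the sizes, the wrist view places the locker about 2 mm towards +y, as the scene camera did. I take C=(0.651,0.1555). The bar is at ≈-0.137 rad, aligned with the jaws, so I go down and grasp.

```bash
sed -i 's/0.1542/0.1555/' h.py
python3 - <<'E'
from cell import ctrl
from h import *
a=YAW-0.04
def sh(l):
    s=ctrl.observe(); R=Rn.from_rotvec(s["tool_rot"]).as_matrix(); print(l,round(s["t"],2),s["tool_pos"],"ang",round(np.arctan2(-R[0,2],R[1,2]),4),"F",s["wrist_force"],"T",s["wrist_torque"],"gap",round(s["finger_gap"],4))
ctrl.servo_line(np.r_[KN,0.16],frame=ori(a),max_speed=.1)
ctrl.servo_line(np.r_[KN,0.111],frame=ori(a),max_speed=.06)
sh("down")
ctrl.pause(.3); sh("free")
ctrl.grasp(); sh("grip"); ctrl.pause(.3); sh("grip2")
c=ctrl.read_camera("wrist"); cv2.imwrite("pics/w2.png",c["image"])
E
```

```text
down 7.42 [0.6313 0.1575 0.1113] ang -0.137 F [0.3539 0.535  0.3002] T [ 0.0571 -0.1832  0.0186] gap 0.093
free 7.72 [0.6312 0.1575 0.1113] ang -0.137 F [0.0043 0.0901 0.1925] T [ 0.0314 -0.237  -0.004 ] gap 0.093
grip 8.92 [0.6313 0.1591 0.111 ] ang -0.1359 F [ 1.5907  5.2726 -3.312 ] T [ 1.2309 -0.3594  0.0222] gap 0.014
grip2 9.22 [0.6313 0.1591 0.111 ] ang -0.1357 F [ 1.0805  6.0467 -2.2609] T [ 1.2442 -0.3948  0.0513] gap 0.0135
```

View pics/w2.png

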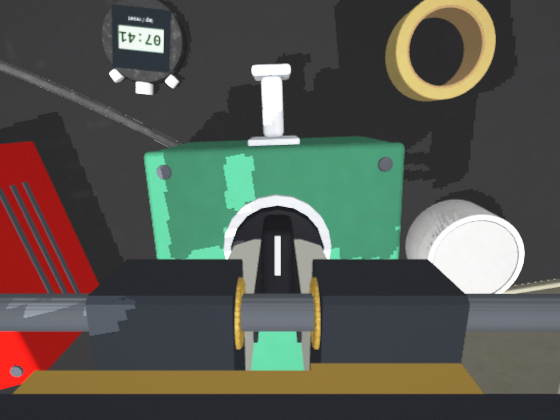

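```bash
cat >> h.py <<'E'
KG=KN+0.0018*ey
def ang(s):
    R=Rn.from_rotvec(s["tool_rot"]).as_matrix(); return np.arctan2(-R[0,2],R[1,2])
def sh(l,s):
    print(l,round(s["t"],2),s["tool_pos"],"ang",round(ang(s)-YAW,4),"F",s["wrist_force"],"Tz",round(s["wrist_torque"][2],3),"gap",round(s["finger_gap"],4))
E
python3 - <<'E'
from cell import ctrl
from h import *
a=YAW-0.04
ctrl.servo_line(np.r_[KG,0.111],frame=ori(a)); sh("recentre",ctrl.observe())
for k in range(1,5):
    ctrl.servo_line(np.r_[KG,0.111],frame=ori(a-0.04*k),max_speed=.1); sh(f"{-.04-.04*k:.2f}",ctrl.observe())
E
```

```text
recentre 9.52 [0.6313 0.1591 0.111 ] ang -0.0401 F [ 0.72    1.1507 -0.6619] Tz 0.032 gap 0.0137
-0.08 9.77 [0.6313 0.1591 0.111 ] ang -0.0797 F [-0.0897  1.5295 -0.4288] Tz -0.06 gap 0.0137
-0.12 10.02 [0.6313 0.1592 0.111 ] ang -0.1189 F [ 1.3365  0.8609 -1.3445] Tz -0.054 gap 0.0136
-0.16 10.27 [0.6313 0.1593 0.111 ] ang -0.1586 F [ 1.5252  1.3831 -1.7187] Tz -0.04 gap 0.014
-0.20 10.52 [0.6314 0.1593 0.111 ] ang -0.1985 F [ 0.6459  3.2172 -0.7925] Tz -0.088 gap 0.0137
```

Run:
```python
from cell import ctrl
from h import *
T=[]
for i in range(10):
    ctrl.pause(.02); s=ctrl.observe(); T.append(np.r_[s["wrist_force"],s["wrist_torque"]])
print(np.array(T)); print(np.mean(T,0),np.std(T,0))
c=ctrl.read_camera("wrist"); cv2.imwrite("pics/w3.png",c["image"])
```

```text
[[ 1.1426  3.059  -1.2032  0.3748 -0.4228 -0.1337]
 [ 0.6134  2.063  -0.5703  0.3629 -0.4176 -0.0629]
 [ 1.2678  2.306  -1.9017  0.3916 -0.3862 -0.1119]
 [ 1.9789  1.6143 -1.5296  0.4071 -0.4292 -0.0659]
 [ 0.9184  2.307  -0.6944  0.4169 -0.4496 -0.0556]
 [ 2.5227  2.6437 -1.1878  0.4189 -0.4259 -0.1126]
 [ 1.5009  1.6467 -1.1725  0.3504 -0.4407 -0.115 ]
 [ 1.4592  1.5159 -2.407   0.4565 -0.3983 -0.1063]
 [ 2.2544  2.0415 -1.6722  0.459  -0.4682 -0.0196]
 [ 1.2444  2.2503 -2.1466  0.3974 -0.5159 -0.0795]]
[ 1.4903  2.1447 -1.4485  0.4036 -0.4354 -0.0863] [0.5671 0.4572 0.5668 0.0343 0.0349 0.0335]
```

View pics/w3.png

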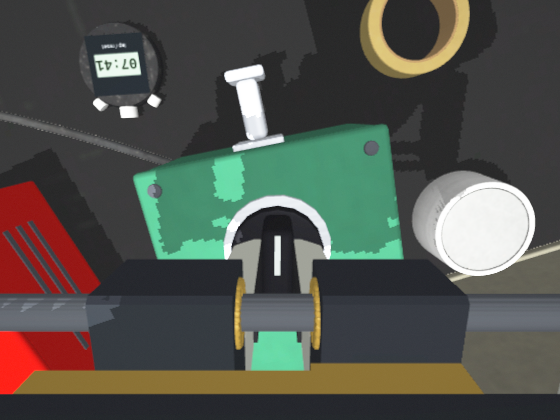

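Bar and jaws turned together (white line at (277,255) stays put, the locker rotates in view). I carry on in small steps, averaging the torque.

```bash
cat >> h.py <<'E'
def turn(ctrl,r,n=6):
    ctrl.servo_line(np.r_[KG,0.111],frame=ori(YAW+r),max_speed=.1)
    T=[]
    for i in range(n):
        ctrl.pause(.015); s=ctrl.observe(); T.append(np.r_[s["wrist_force"],s["wrist_torque"][2]])
    m=np.mean(T,0); print(f"{r:.3f} act {ang(s)-YAW:.4f} t {s['t']:.2f} Tz {m[3]:.3f} F {m[:3].round(1)} gap {s['finger_gap']:.4f} pos {s['tool_pos']}")
    return m[3]
E
python3 - <<'E'
from cell import ctrl
from h import *
r=-0.20; hist=[-.086,-.06]
while r>-0.9:
    r-=0.025; T=turn(ctrl,r); 
    if abs(T-np.median(hist))>0.09: break
    hist.append(T)
E
```

```text
-0.225 act -0.2244 t 11.08 Tz -0.052 F [ 1.6  2.7 -1.6] gap 0.0133 pos [0.6314 0.1594 0.111 ]
-0.250 act -0.2494 t 11.43 Tz -0.065 F [ 1.8  3.3 -2.2] gap 0.0133 pos [0.6314 0.1594 0.111 ]
-0.275 act -0.2745 t 11.78 Tz -0.076 F [ 2.5  3.7 -2.7] gap 0.0137 pos [0.6314 0.1594 0.111 ]
-0.300 act -0.2993 t 12.13 Tz -0.048 F [ 2.9  4.  -2.5] gap 0.0136 pos [0.6314 0.1594 0.111 ]
-0.325 act -0.3241 t 12.48 Tz -0.053 F [ 2.7  4.6 -3. ] gap 0.0139 pos [0.6314 0.1595 0.111 ]
-0.350 act -0.3491 t 12.83 Tz -0.072 F [ 2.9  4.8 -3.3] gap 0.0139 pos [0.6314 0.1595 0.111 ]
-0.375 act -0.3740 t 13.18 Tz -0.036 F [ 2.9  4.5 -3.1] gap 0.0137 pos [0.6314 0.1595 0.111 ]
-0.400 act -0.3990 t 13.53 Tz -0.072 F [ 3.2  4.6 -3.4] gap 0.0141 pos [0.6314 0.1596 0.111 ]
-0.425 act -0.4241 t 13.88 Tz -0.061 F [ 3.2  4.4 -3.1] gap 0.0139 pos [0.6315 0.1596 0.111 ]
-0.450 act -0.4489 t 14.23 Tz -0.056 F [ 3.7  4.7 -3.5] gap 0.0140 pos [0.6315 0.1597 0.111 ]
-0.475 act -0.4740 t 14.58 Tz -0.075 F [ 3.5  4.7 -3.9] gap 0.0138 pos [0.6315 0.1597 0.111 ]
-0.500 act -0.4990 t 14.93 Tz -0.085 F [ 3.4  5.  -3.4] gap 0.0140 pos [0.6315 0.1597 0.111 ]
-0.525 act -0.5239 t 15.28 Tz -0.025 F [ 3.5  4.8 -3.7] gap 0.0136 pos [0.6316 0.1597 0.111 ]
-0.550 act -0.5490 t 15.63 Tz -0.043 F [ 3.8  5.1 -3.5] gap 0.0137 pos [0.6316 0.1597 0.1111]
-0.575 act -0.5738 t 15.98 Tz -0.043 F [ 4.1  4.9 -3.9] gap 0.0138 pos [0.6316 0.1598 0.1111]
-0.600 act -0.5989 t 16.33 Tz -0.067 F [ 3.9  5.3 -3.8] gap 0.0139 pos [0.6316 0.1598 0.1111]
-0.625 act -0.6240 t 16.68 Tz -0.126 F [ 4.   5.5 -4.2] gap 0.0138 pos [0.6317 0.1598 0.111 ]
-0.650 act -0.6493 t 17.03 Tz -0.271 F [ 4.   5.9 -4. ] gap 0.0137 pos [0.6317 0.1599 0.111 ]
```

Run:
```python
from cell import ctrl
from h import *
r=-0.65
while r>-0.80:
    r-=0.015; T=turn(ctrl,r,8)
    if T>-0.06: break
```

```text
-0.665 act -0.6641 t 17.42 Tz -0.156 F [ 4.5  5.4 -3.9] gap 0.0139 pos [0.6317 0.1599 0.111 ]
-0.680 act -0.6792 t 17.80 Tz -0.222 F [ 4.   5.8 -4.2] gap 0.0140 pos [0.6317 0.1599 0.111 ]
-0.695 act -0.6939 t 18.18 Tz -0.092 F [ 3.9  5.4 -3.8] gap 0.0141 pos [0.6317 0.1599 0.1111]
-0.710 act -0.7087 t 18.57 Tz 0.007 F [ 4.   5.7 -3.9] gap 0.0140 pos [0.6318 0.1599 0.111 ]
```

Run:
```python
from cell import ctrl
from h import *
r=-0.71
while r>-0.77:
    r-=0.012; T=turn(ctrl,r,8)
    if T>0.1: break
```

```text
-0.722 act -0.7204 t 18.95 Tz 0.131 F [ 4.3  5.6 -4.2] gap 0.0138 pos [0.6318 0.16   0.111 ]
```

The torque dipped (drawn on, to -0.27) from about -0.62, crossed zero near -0.71 and now draws back at +0.13, so this is the notch. I centre on it, relieve the side load, release and look.

Run:
```python
from cell import ctrl
from h import *
import h
turn(ctrl,-0.709,8)
h.KG=KG+np.array([.0006,.0008]); turn(ctrl,-0.709,8)
ctrl.ungrasp(); ctrl.pause(.2); s=ctrl.observe(); sh("rel",s)
ctrl.servo_line(np.r_[h.KG,0.22],max_speed=.2); ctrl.pause(.1)
sh("up",ctrl.observe())
for n in("wrist","side"):
    c=ctrl.read_camera(n); im=c["image"]; cv2.imwrite(f"pics/{n}4.png",im)
    if n=="wrist":
        hsv=cv2.cvtColor(im,cv2.COLOR_BGR2HSV)
        print(proj(c,np.r_[h.KG,.136]))
        w=cv2.inRange(hsv,(0,0,150),(180,60,255)); k=np.zeros_like(w); p=proj(c,np.r_[h.KG,.136])[0].astype(int)
        k[p[1]-22:p[1]+22,p[0]-14:p[0]+14]=w[p[1]-22:p[1]+22,p[0]-14:p[0]+14]
        nl,lab,st,ce=cv2.connectedComponentsWithStats(k)
        for i in range(1,nl):
            if st[i,4]>30:
                pts=np.argwhere(lab==i)[:,::-1]; P=ray(c,pts,.136)[:,:2]
                v=cv2.fitLine(P.astype(np.float32),cv2.DIST_L2,0,1e-6,1e-6).ravel(); print(st[i],P.mean(0),"rel ang",np.arctan(v[1]/v[0])-YAW)
```

```text
-0.709 act -0.7077 t 19.33 Tz 0.015 F [ 4.4  5.6 -4.2] gap 0.0136 pos [0.6318 0.1599 0.111 ]
-0.709 act -0.7088 t 19.72 Tz 0.015 F [ 1.9  3.  -1.9] gap 0.0141 pos [0.6317 0.16   0.111 ]
rel 21.23 [0.6319 0.1601 0.111 ] ang -0.709 F [0.2663 0.3108 0.6918] Tz -0.029 gap 0.0926
up 22.02 [0.631  0.1598 0.2183] ang -0.7089 F [ 0.9375 -0.3258 -0.4656] Tz -0.013 gap 0.0931
[[278.3007 212.8405]]
[276 190   5  24 116] [0.6255 0.1663] rel ang -0.7042901
```

View pics/wrist4.png

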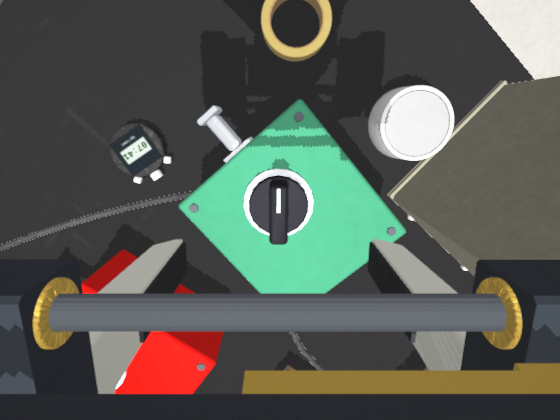

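The knob stayed at ≈-0.704 rad after release, so it is settled in the notch. Now the pull: a small test first, with force checks.

```bash
cat >> h.py <<'E'
P0=PULL+0.0020*ey
PZ=0.048
E
python3 - <<'E'
from cell import ctrl
from h import *
ctrl.servo_line(np.r_[P0,.20],frame=ori(YAW),max_speed=.12)
c=ctrl.read_camera("wrist"); cv2.imwrite("pics/w5.png",c["image"]); print(proj(c,np.r_[P0,.072]))
sh("hover",ctrl.observe())
E
```

```text
[[277.8387 197.9508]]
hover 23.02 [0.5524 0.1671 0.2   ] ang -0.0023 F [ 0.1624 -0.6167 -0.5419] Tz 0.02 gap 0.0931
```

View pics/w5.png

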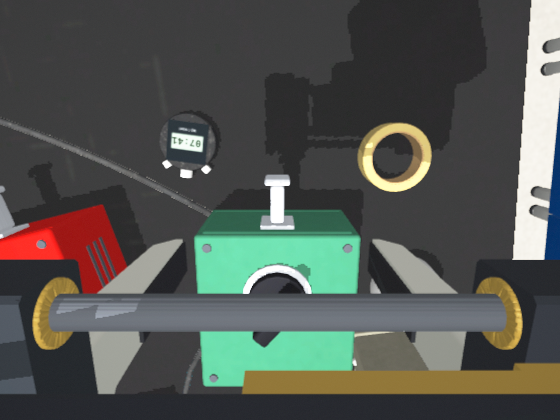

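The pull blade is at (278,201), aligned with the jaw centre (predicted (278,198)). The locker edges are square to the image.

Run:
```python
from cell import ctrl
from h import *
ctrl.servo_line(np.r_[P0,.10],frame=ori(YAW),max_speed=.1)
ctrl.servo_line(np.r_[P0,PZ],frame=ori(YAW),max_speed=.06)
ctrl.pause(.2); sh("down",ctrl.observe())
ctrl.grasp(); ctrl.pause(.2); s=ctrl.observe(); sh("grip",s)
P=np.array(s["tool_pos"])
def pull(d):
    tgt=P.copy(); tgt[:2]-=d*ex
    ctrl.servo_line(tgt,frame=ori(YAW),max_speed=.04)
    F=[]
    for i in range(5):
        ctrl.pause(.015); s=ctrl.observe(); F.append(s["wrist_force"])
    F=np.mean(F,0); tr=-(np.array(s["tool_pos"])[:2]-P[:2])@ex
    print(f"d {d*1e3:.1f} moved {tr*1e3:.2f} F {F.round(2)} Fx {F[:2]@ex:.2f} t {s['t']:.2f} gap {s['finger_gap']:.4f}")
    return F[:2]@ex
np.save("pics/P.npy",P)
for d in (.002,.0035,.0045,.0055):
    if pull(d)>8: break
```

```text
down 25.39 [0.5519 0.1672 0.0484] ang -0.0001 F [-0.4192 -0.8345 -0.4048] Tz 0.031 gap 0.0927
grip 26.82 [0.5516 0.1671 0.048 ] ang -0.0001 F [-0.4689 -0.0763  0.0768] Tz -0.092 gap 0.0122
d 2.0 moved 1.81 F [ 1.85 -0.35 -1.35] Fx 1.87 t 27.15 gap 0.0117
d 3.5 moved 3.55 F [ 1.98 -0.56 -1.14] Fx 2.03 t 27.48 gap 0.0115
d 4.5 moved 4.58 F [ 1.68 -0.97 -1.05] Fx 1.77 t 27.82 gap 0.0118
d 5.5 moved 5.60 F [ 1.94 -0.37 -0.74] Fx 1.97 t 28.15 gap 0.0118
```

Past 3 mm at about 2 N, so it is unlocked. I draw it out to the stop.

Run:
```python
from cell import ctrl
from h import *
P=np.load("pics/P.npy")
def pull(d,v):
    tgt=P.copy(); tgt[:2]-=d*ex
    ctrl.servo_line(tgt,frame=ori(YAW),max_speed=v)
    F=[]
    for i in range(5):
        ctrl.pause(.015); s=ctrl.observe(); F.append(s["wrist_force"])
    F=np.mean(F,0); tr=-(np.array(s["tool_pos"])[:2]-P[:2])@ex
    print(f"d {d*1e3:.1f} moved {tr*1e3:.2f} F {F.round(2)} Fx {F[:2]@ex:.2f} t {s['t']:.2f} gap {s['finger_gap']:.4f}")
    return F[:2]@ex
for d,v in [(.01,.03),(.018,.03),(.03,.04),(.042,.04),(.054,.04),(.064,.04),(.067,.03),(.069,.02),(.070,.02),(.071,.02),(.072,.02),(.073,.02)]:
    if pull(d,v)>7: break
```

```text
d 10.0 moved 10.74 F [-0.92 -0.19  0.99] Fx -0.90 t 28.53 gap 0.0118
d 18.0 moved 18.78 F [-1.31  0.64  1.81] Fx -1.36 t 29.03 gap 0.0115
d 30.0 moved 30.90 F [-2.33  1.42  1.79] Fx -2.45 t 29.57 gap 0.0113
d 42.0 moved 42.82 F [-2.28  2.52  1.26] Fx -2.51 t 30.10 gap 0.0120
d 54.0 moved 54.81 F [-2.32  3.17  0.68] Fx -2.62 t 30.63 gap 0.0118
d 64.0 moved 64.67 F [-1.31  4.59 -1.11] Fx -1.75 t 31.12 gap 0.0116
d 67.0 moved 66.97 F [ 1.09  4.37 -3.5 ] Fx 0.67 t 31.45 gap 0.0119
d 69.0 moved 68.76 F [ 2.03  4.58 -4.59] Fx 1.57 t 31.78 gap 0.0119
d 70.0 moved 69.65 F [ 2.56  4.68 -5.15] Fx 2.10 t 32.12 gap 0.0117
d 71.0 moved 70.04 F [ 4.59  3.82 -6.23] Fx 4.20 t 32.45 gap 0.0115
d 72.0 moved 70.07 F [ 7.37  3.08 -8.85] Fx 7.03 t 32.78 gap 0.0118
```

The stop is reached at 70.05 mm. I ease off, release and back up.

Run:
```python
from cell import ctrl
from h import *
P=np.load("pics/P.npy")
t=P.copy(); t[:2]-=.0703*ex; t[:2]+=.0005*ey
ctrl.servo_line(t,frame=ori(YAW),max_speed=.02); sh("ease",ctrl.observe())
ctrl.ungrasp(); ctrl.pause(.2)
s=ctrl.observe(); sh("open",s); p=s["tool_pos"]
ctrl.servo_line([p[0],p[1],.12],max_speed=.08); ctrl.servo_line([p[0],p[1],.30],max_speed=.2); ctrl.pause(.3)
sh("up",ctrl.observe())
for n in("wrist","scene","side"):
    c=ctrl.read_camera(n); cv2.imwrite(f"pics/{n}6.png",c["image"])
    k=KN+.0025*ey
    print(n,"pull open pred",proj(c,np.r_[P[:2]-.07*ex,.072]),"knob",proj(c,np.r_[k,.136]))
    if n!="scene": pass
```

```text
ease 33.03 [0.482 0.174 0.048] ang -0.0005 F [ 2.6494  1.8249 -5.0019] Tz -0.081 gap 0.0115
open 34.57 [0.4817 0.1744 0.048 ] ang 0.0 F [ 0.2858 -0.4241  0.2604] Tz 0.018 gap 0.0929
up 36.97 [0.4815 0.1743 0.2993] ang 0.0001 F [-0.4427 -0.3628 -0.5029] Tz -0.045 gap 0.0932
wrist pull open pred [[277.3502 179.9795]] knob [[277.7053 328.5585]]
scene pull open pred [[297.1149 275.1923]] knob [[231.3073 212.1105]]
side pull open pred [[227.4181 208.9711]] knob [[294.5218 175.6728]]
```

View pics/wrist6.png

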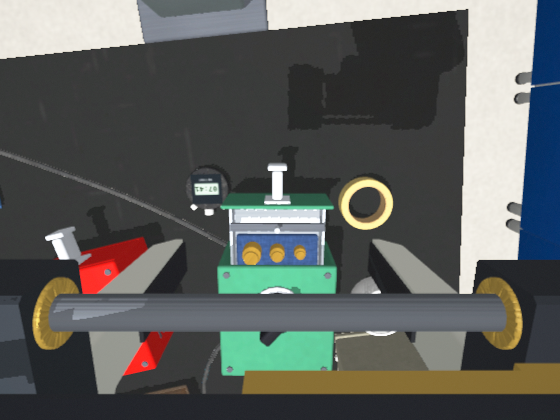

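View pics/scene6.png

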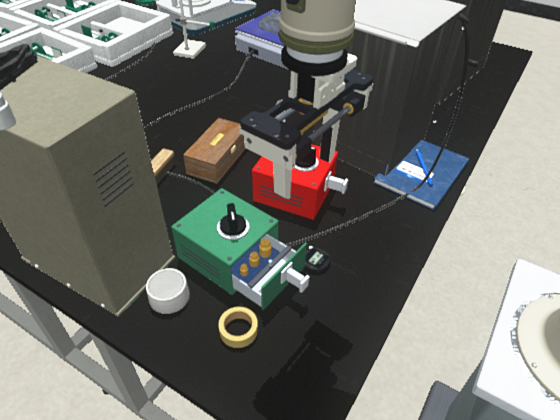

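The drawer is out with the weights showing (pull at (297,277), predicted (297,275)), and the knob is still turned. The stopwatch sits near the drawer's right corner, so I check that nothing shifted and that the knob angle held.

Run:
```python
from cell import ctrl
from h import *
a=cv2.imread("pics/s1.png");b=cv2.imread("pics/scene6.png")
d=cv2.absdiff(a,b).max(2)
for n,(x0,y0,x1,y1) in dict(tape=(216,305,262,350),ring=(145,267,192,314),watchR=(310,245,330,275)).items(): print(n,d[y0:y1,x0:x1].mean(),(d[y0:y1,x0:x1]>60).sum())
cv2.imwrite("pics/cmp.png",np.hstack([cv2.resize(x[230:300,270:340],None,fx=5,fy=5,interpolation=cv2.INTER_CUBIC) for x in(a,b)]))
c=ctrl.read_camera("scene"); im=c["image"]; hsv=cv2.cvtColor(im,cv2.COLOR_BGR2HSV)
w=cv2.inRange(hsv,(0,0,170),(180,60,255)); k=np.zeros_like(w); k[200:220,224:240]=w[200:220,224:240]
n,lab,st,ce=cv2.connectedComponentsWithStats(k)
for i in range(1,n):
    P=ray(c,np.argwhere(lab==i)[:,::-1],.136)[:,:2]
    if len(P)>5:
        v=cv2.fitLine(P.astype(np.float32),cv2.DIST_L2,0,1e-6,1e-6).ravel(); print(st[i],P.mean(0),"rel",np.arctan(v[1]/v[0])-YAW)
```

```text
tape 29.358937198067633 505
ring 4.7188773200543235 0
watchR 23.001666666666665 71
[231 212   3   8  17] [0.6255 0.165 ] rel -0.7157281
```

View pics/cmp.png

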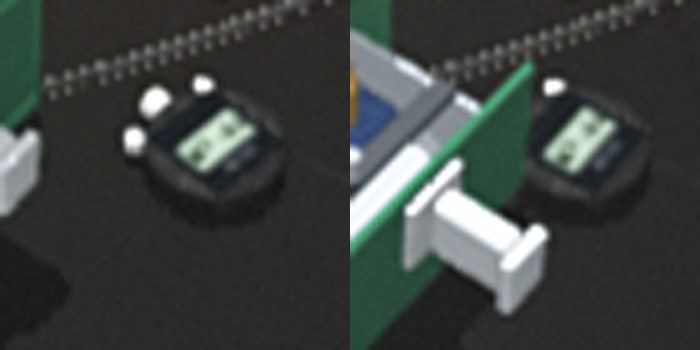

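Run:
```python
from cell import ctrl
from h import *
c=ctrl.read_camera("scene"); 
ims={"0":cv2.imread("pics/scene0.png"),"s1":cv2.imread("pics/s1.png"),"6":cv2.imread("pics/scene6.png")}
cs=ctrl.read_camera("side"); sd={"0":cv2.imread("pics/side0.png"),"4":cv2.imread("pics/side4.png"),"6":cv2.imread("pics/side6.png")}
def disp(c,im,box):
    x0,y0,x1,y1=box; h=cv2.cvtColor(im,cv2.COLOR_BGR2HSV)
    for nm,m in (("disp",cv2.inRange(h,(35,25,90),(85,140,255))),("but",cv2.inRange(h,(0,0,190),(180,40,255)))):
        k=np.zeros_like(m);k[y0:y1,x0:x1]=m[y0:y1,x0:x1]
        n,l,s,ce=cv2.connectedComponentsWithStats(k)
        for i in range(1,n):
            if s[i,4]>5: print("  ",nm,s[i].tolist(),ce[i].round(2),ray(c,ce[i],.015)[0][:2])
for k,im in ims.items(): print("scene",k); disp(c,im,(292,240,332,276))
for k,im in sd.items(): print("side",k); disp(cs,im,(228,238,272,276))
def tape(c,im,box):
    x0,y0,x1,y1=box; h=cv2.cvtColor(im,cv2.COLOR_BGR2HSV); m=cv2.inRange(h,(15,70,60),(35,255,255)); k=np.zeros_like(m);k[y0:y1,x0:x1]=m[y0:y1,x0:x1]
    ct,_=cv2.findContours(k,cv2.RETR_EXTERNAL,cv2.CHAIN_APPROX_NONE); print("tape",cv2.boundingRect(max(ct,key=len)))
for im in ims.values(): tape(c,im,(200,295,275,360))
for im in sd.values(): tape(cs,im,(215,175,262,215))
cv2.imwrite("pics/cmp2.png",np.hstack([cv2.resize(x[235:275,225:275],None,fx=7,fy=7,interpolation=cv2.INTER_CUBIC) for x in(sd["4"],sd["6"])]))
```

```text
scene 0
   disp [305, 252, 16, 12, 100] [312.61 257.74] [0.4979 0.0812]
   but [309, 246, 3, 2, 6] [310.  246.5] [0.5167 0.0584]
   but [299, 248, 5, 5, 16] [300.62 249.62] [0.5285 0.076 ]
   but [307, 253, 13, 10, 45] [312.76 257.44] [0.498  0.0804]
   but [295, 256, 4, 3, 10] [296.2 257. ] [0.5262 0.0974]
scene s1
   disp [305, 252, 16, 12, 98] [312.45 257.81] [0.4981 0.0816]
   but [309, 246, 3, 2, 6] [310.  246.5] [0.5167 0.0584]
   but [299, 248, 5, 5, 17] [300.53 249.76] [0.5285 0.0764]
   but [307, 253, 13, 10, 48] [312.9  257.29] [0.498  0.0799]
   but [295, 256, 4, 3, 10] [296.2 257. ] [0.5262 0.0974]
scene 6
   disp [292, 242, 15, 17, 58] [298.76 249.78] [0.5315 0.0784]
   disp [309, 251, 14, 14, 101] [315.41 257.61] [0.4934 0.0779]
   but [309, 246, 4, 3, 9] [310.11 246.89] [0.516  0.0592]
   but [292, 249, 4, 4, 8] [293.38 250.5 ] [0.5396 0.0859]
   but [310, 252, 12, 12, 47] [315.4  257.45] [0.4936 0.0775]
   but [292, 269, 11, 7, 43] [295.42 273.05] [0.5072 0.1325]
side 0
   disp [242, 249, 10, 13, 105] [246.41 255.2 ] [0.4954 0.0804]
   but [257, 248, 3, 3, 6] [257.83 
[... 258 characters left out ...]
.4951 0.0806]
   but [257, 248, 3, 3, 6] [257.83 248.83] [0.5238 0.0903]
   but [244, 254, 5, 4, 10] [246.2 255.2] [0.495  0.0806]
   but [260, 254, 4, 4, 15] [261.6 255.4] [0.5256 0.0693]
   but [258, 262, 3, 3, 8] [259.12 262.88] [0.5143 0.0509]
side 6
   disp [245, 238, 4, 9, 24] [246.08 242.08] [0.5056 0.1182]
   disp [240, 251, 11, 13, 108] [244.9  256.88] [0.4911 0.0769]
   but [243, 255, 5, 4, 12] [245.  256.5] [0.4916 0.0778]
   but [258, 254, 4, 4, 14] [259.71 255.36] [0.5219 0.0707]
   but [258, 262, 3, 3, 8] [258.88 262.88] [0.5138 0.0511]
tape (218, 306, 40, 42)
tape (218, 306, 40, 42)
tape (218, 306, 40, 42)
tape (223, 183, 29, 26)
tape (223, 183, 29, 26)
tape (223, 183, 29, 24)
```

View pics/cmp2.png

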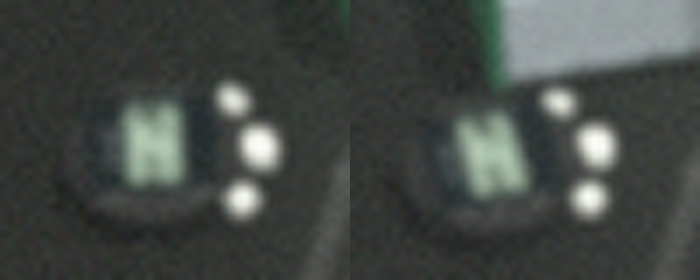

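The tape and ring are unmoved, and the knob reads ≈-0.71. The drawer panel, whose lower edge is about 11 mm up, nudged the 15 mm high stopwatch by about 5 mm and turned it a little. Its old spot is now taken up by the open drawer, so pushing it back would only press it against the panel. I leave it there and hand in, with the arm clear.

Run:
```python
from cell import ctrl
ctrl.close_job(); print(ctrl.observe()["t"])
```

```text
the job is handed in; nothing more can be done
the job is handed in; nothing more can be done
```

The drawer is unlocked and fully out, but it nudged the stopwatch by about 5 mm on the way, so that bystander was not left exactly where it was.

- **Knob:** I turned it clockwise in small steps until the torque showed the notch, about 0.71 rad from the counter-clockwise stop. It drew the knob on from about 0.62 rad and drew it back just past 0.71. After release the knob stayed there (0.704 rad by the wrist camera, about 0.716 rad by the scene camera at the end).
- **Drawer:** It came out at about 2 N past the 3 mm lock play, so I never forced the lock. It stopped at 70 mm, where I pressed to about 7 N, then eased off, released the pull and raised the arm clear. The final pictures show it open.
- **Time:** The arm's last move ended at about 37 s of the 72 s allowed.
- **Bystanders:** The tape roll and ring mould show no shift.
- **Failed check:** The stopwatch moved about 5 mm and turned slightly. Its rim lay a few millimetres inside the drawer panel's path, which I had not checked before pulling. I left it there because the open drawer now covers that part of its old spot.
- **Disagreements:** The side camera put the locker about 4 mm off the other two views in y. The torque reading during plain turning was a small negative value instead of the expected positive friction, so I relied on its changes.

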